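# Feel the brake pad gap with a feeler blade

## Robot

A 7-joint arm with a two-finger parallel gripper is mounted at the origin on the work surface. World frame = base frame: x ahead of the robot, y to its left, z up, the work surface at z = 0. Lengths are in m, angles in rad, forces in N, time in s.
With the tool pointing down it reaches from about 0.35 to 0.9 m from the base axis. Payload 8.1 kg.
Tool frame: the origin (TCP) lies between the finger pads; the fingertips stand 17 mm ahead of it and the grasp point (between the pads) lies 2 mm behind it; z points along the fingers, y is the direction in which the jaws open and shut (so a half turn about z gives the same grasp; the last joint's range is limited). The gripper opens to 92 mm and grips with 3 to 60 N. Pads are 19 mm wide; open, the fingers measure 130 mm over their backs; the gripper's body (75 mm by 190 mm) begins 47 mm behind the grasp point.
Start: joints at [1.1, 0.434, 0.025, 1.573, -0.012, 1.134, -0.075], TCP at [0.225, -0.583, 0.244] pointing down, gripper open.
Joint ranges: [-2.62, 2.62], [-0.44, 2.09], [-1.27, 1.32], [0.08, 2.57], [-1.32, 4.46], [0.12, 2], [-2.74, 2.74]. Speed limits (rad/s): [2.22, 2.22, 3.01, 3.01, 3.14, 3.14, 3.14].

## Interface

Orientations are given as a rotation vector (axis times angle).
In Python, from cell import arm gives the robot as it stands. The module is installed in compiled form; this text tells all that it offers.
- The arm moves only by the shell command python3 -m crank 'ROWS' [FORCE]. ROWS is JSON, a list of rows, each a list of 5 numbers: the opening, from 0 (shut) to 1 (fully open), then the shift along the world's x, y, z normalised to -1 to 1, where 1 is 40 cm, then the turn about the world's z normalised to -1 to 1, where 1 is 60 degrees. In form: [[fingers, tx, ty, tz, twist], ...]. A call has exactly 8 rows; each row shifts and turns the commanded pose from where the row before left it; what a row does not reach is not made up. A row lasts 1/12 s, in which the tool goes at most 41.7 mm and 7.16 degrees, less where a joint would pass 70% of its speed; a pose out of reach is approached as far as the arm can. A call with a number of a shift or a turn outside -1 to 1 is refused whole. A call with a gripper value outside its range is refused whole. The fingers move at their own pace and stop on an object; FORCE is the grip in N (left out, the last holds). Time passes only in rows, so rows that do not move let the fingers close, or fill a call up. It gives the time, the measured TCP pose, the force and the opening at its end, in the units of the state.
- arm.observe(): the state, without advancing time (a new reading comes with each control period).
- arm.get_image(name): name is "side" or "top" or "wrist"; returns the picture (384x512x3 uint8, red, green, blue); there is no depth.
- arm.get_calibration(name): a dict with "intrinsics" (3x3 intrinsics, pixels), "extrinsics" (4x4, takes a point from camera to world coordinates). Camera axes: x right, y down, z forward; pixel columns grow to the right and rows downward; lengths in m; the calibration is good to about 2 mm. The wrist camera is an equidistant fisheye: a pixel r from the principal point sees the ray r / f radians off the axis. A picture is of the moment at which its call begins: read the wrist's pose just before it. get_calibration takes no time and is no camera call; for the wrist camera it gives the pose at the moment of the call.
- arm.sign_off(): hands the job in, once; it reports no verdict.
The state is a dict: "clock": time; "joints": joint angles; "dq": joint speeds; "joint_efforts": joint torques, N m; "position": TCP position; "ee_rot": TCP orientation; "force": force on the tool from outside, world axes, zero at the start; "ft_torque": the same for the moment, N m; "width": opening from 0.0 (shut) to 1.0 (fully open).
Only numpy, scipy, OpenCV 4.12 (cv2) and the standard library are available. Lean on these libraries where they do the work, as an engineer would, in place of code of your own. Each camera call takes 0.05 s, during which the arm holds its last target.

## Task

Lift the protective cap off the top of the brake caliper and set it down upright on the counter, well clear of the caliper. Then draw the feeler blade out of its wooden block and slide it straight down between the two brake pads until it drags snugly on both (stop at about 5 N of push; do not jam it in), and finish while still holding it in the gripper at that depth. Leave the mug, the calculator and the carton alone.

Things in the scene. Friction and masses are not known exactly. Their poses are not given: they have to be found in the camera images.
- caliper: Stand of the brake caliper, fixed to the counter; origin at the centre of its underside, z up, x along the pads, y across the gap between them. Steel base plate 136 x 110 x 12 mm (x, y, z); two upright aluminium end walls at x = +-50 mm, 14 mm thick, 90 mm wide in y, tops 115 mm above the counter. The pads sit between these walls.
- mouth (a point): Point on the stand's centre line at the height of the pads' top edges, 100 mm above the counter; axes as caliper. Between the walls a dark steel carriage carrying both pads floats up to 4 mm either way along y; less than 1 N shifts it, so the pads centre themselves on the blade. The carriage floor is 72 mm below the pads' top edges.
- pad_set: Brake pad on the -y side of the gap: grey lining 52 mm (x), 50 mm deep, 8 mm thick, on a steel plate; it does not yield on the carriage. Origin: middle of its top edge on the gap side; axes as the caliper. Both pad faces lean inward going down, 0.08 rad each. The gap at the top is 8.2 to 10.9 mm, different every time, so the 5 mm blade enters freely for 20 to 37 mm, then touches both pads.
- pad_sprung: Brake pad on the +y side, mirror image of pad_set, origin likewise at the middle of its top edge on the gap side: the gap's centre is half-way between the two origins. It yields along +y, up to 5 mm, against a 5 N/mm spring. Past first touch each mm deeper presses about 0.8 N more on each pad; the downward push needed is 1 to 2 times the force on one pad.
- cap_grip (a point): Centre of the upright grip of the grey plastic cap, 33 mm above its flat underside. The cap is a loose plate 112 x 50 x 10 mm (x, y, z) with a grip fin 40 (x) x 16 (y) x 46 mm high on its middle, 70 g. It starts lying across the caliper's end walls, hiding the gap, underside 115 mm above the counter. z up.
- blade_grip (a point): Centre of the feeler blade's black handle, 36 (x) x 16 (y) x 50 mm high. Below it is the flat steel blade, 24 mm wide (x), 5 mm thick (y), 80 mm long; its lower end is 105 mm below this point. 90 g in all, z up. It starts hanging upright in the slot of the wooden block, the handle resting on the block's top, this point 110 mm above the counter.
- blade_tip (a point): Middle of the blade's lower end, 105 mm below blade_grip along the blade; same axes.
- cap: The same cap as cap_grip; origin at the centre of its flat underside.
- blade: The same feeler blade as blade_grip; origin at the middle of its lower end.
- block: Wooden block fixed to the counter, 80 x 60 x 85 mm high, with an upright slot 29 x 9 mm right through its middle in which the feeler blade hangs. Origin: centre of its underside.
- mug: White mug, 82 mm across, 92 mm high, with a handle on its +y side; a bystander. Origin: centre of its underside.
- calculator: Flat desk calculator 150 x 100 x 21 mm; a bystander. Origin: centre of its underside.
- carton: Small closed cardboard carton 90 x 70 x 60 mm; a bystander. Origin: centre of its underside.
Mind the look-alikes: they are no part of the job. Of the things shaped like the cap, the grey one is meant.

How it is judged:
On the way, in this order (a step that is already met when the one before it is completed fails the run):
1. the cap stands on the counter, released, well clear of the caliper (height (world z) of cap_grip below 0.037 m and angle between cap_grip's own z axis and vertical below 0.1 rad and horizontal distance between cap_grip and mouth above 0.11 m and contact force between the fingers and cap below 0.1 N and linear speed of cap below 0.02 m/s), for 0.2 s.
2. the feeler blade is drawn out of its block in the gripper (contact force between the fingers and blade above 1 N and height (world z) of blade_tip above 0.088 m), for 0.1 s.
At the end, for the whole second after the job is handed in: Fingers hold the blade (over 2 N), at rest, within 0.12 rad of upright, tip 15 to 56 mm below the pads' top edges and within 15 mm of mid-length, pressing each pad with 1.2 to 7 N; cap at rest on the counter, flat side down, its centre over 110 mm from the caliper's (height (world z) of cap_grip below 0.037 m and angle between cap_grip's own z axis and vertical below 0.1 rad and horizontal distance between cap_grip and mouth above 0.11 m and linear speed of cap below 0.02 m/s and contact force between the fingers and blade above 2 N and contact force between blade and pad_set between 1.2 and 7 N and contact force between blade and pad_sprung between 1.2 and 7 N and z of blade_tip in the frame of mouth between -0.056 and -0.015 m and x of blade_tip in the frame of mouth between -0.015 and 0.015 m and angle between blade_tip's own z axis and vertical below 0.12 rad and linear speed of blade below 0.01 m/s); the arm keeps its last pose, push and grip.
It fails at once if the blade is jammed between the pads (over 20 N on a pad) (contact force between blade and pad_set above 20 N or contact force between blade and pad_sprung above 20 N).
It fails at once if the mug, calculator or carton is shifted by more than 20 mm (distance of any of mug, calculator, carton from where it was at the start of the episode above 0.02 m).
It also fails if it takes over 58 s, if anything falls off the work surface, if the arm or the gripper's body presses on something with over 40 N, if the wrist force passes 120 N, or if a joint passes its speed limit or range.

## Working session

There is one attempt and no reset: what is moved stays moved. The work goes in short steps, Python scripts to look and compute and a shell command to move; the robot and the scene stay as the last step left them, time stands still between calls to the robot, and variables do not carry over. Pictures are saved under pics/ and viewed, and the job is handed in when it is done.

```bash
mkdir -p pics; cat > h.py <<'E'
import numpy as np,cv2
from cell import arm
def shot(n,f):
    c=arm.get_calibration(n); im=arm.get_image(n)
    np.savez('pics/'+f+'.npz',im=im,K=c['intrinsics'],T=c['extrinsics'])
    cv2.imwrite('pics/'+f+'.png',cv2.resize(im[:,:,::-1],(768,576)))
def load(f):
    d=np.load('pics/'+f+'.npz');return d['im'],d['K'],d['T']
def ray(f,u,v,fish=False):
    _,K,T=load(f)
    x=(u-K[0,2])/K[0,0];y=(v-K[1,2])/K[1,1]
    if fish:
        t=np.hypot(x,y);s=np.sin(t)/t if t>1e-9 else 1;d=np.array([x*s,y*s,np.cos(t)])
    else: d=np.array([x,y,1.])
    d=T[:3,:3]@d;return T[:3,3],d/np.linalg.norm(d)
def onz(f,u,v,z,fish=False):
    o,d=ray(f,u,v,fish);return o+d*(z-o[2])/d[2]
def proj(f,p,fish=False):
    _,K,T=load(f);q=T[:3,:3].T@(np.array(p)-T[:3,3])
    if fish:
        r=np.hypot(q[0],q[1]);t=np.arctan2(r,q[2]);x,y=q[:2]/r*t
    else:x,y=q[:2]/q[2]
    return K[0,0]*x+K[0,2],K[1,1]*y+K[1,2]
E
python3 - <<'E'
from h import *
for n in('side','top','wrist'):
    shot(n,n+'0')
    c=arm.get_calibration(n);print(n,np.round(c['intrinsics'],1).tolist(),np.round(c['extrinsics'],3).tolist())
s=arm.observe();print(s)
E
```

```text
side [[377.6, 0.0, 259.4], [0.0, 377.6, 189.5], [0.0, 0.0, 1.0]] [[-0.876, -0.346, 0.335, 0.167], [-0.482, 0.605, -0.634, 0.726], [0.016, -0.717, -0.697, 0.883], [0.0, 0.0, 0.0, 1.0]]
top [[403.7, 0.0, 261.8], [0.0, 403.7, 197.0], [0.0, 0.0, 1.0]] [[0.004, -0.99, 0.142, 0.39], [-1.0, -0.007, -0.015, 0.024], [0.016, -0.142, -0.99, 1.17], [0.0, 0.0, 0.0, 1.0]]
wrist [[297.3, 0.0, 254.1], [0.0, 297.3, 190.3], [0.0, 0.0, 1.0]] [[0.361, -0.898, -0.253, 0.291], [-0.933, -0.348, -0.096, -0.557], [-0.001, 0.271, -0.963, 0.385], [0.0, 0.0, 0.0, 1.0]]
{'clock': 0.15, 'joints': array([ 1.10042016,  0.43505942,  0.02498189,  1.57384576, -0.01158257,
        1.1340065 , -0.07511043]), 'dq': array([-0.00064705, -0.00226578, -0.00197149, -0.00305318, -0.00037705,
       -0.00062765, -0.00056018]), 'joint_efforts': array([ 1.92968284e-03, -6.68259430e+01,  9.85758752e-01, -3.14690781e+01,
       -6.05872320e-02,  3.94382759e-02,  1.06490197e-04]), 'position': array([ 0.22453735, -0.58289875,  0.2431439 ]), 'ee_rot': array([-3.08754261e+00, -5.74124598e-01,  5.30788217e-04]), 'force': array([ 0.64573226, -0.86466178,  0.01424769]), 'ft_torque': array([ 0.0019159 , -0.00152044, -0.02013362]), 'width': 1.0011240958633676}
```

View pics/side0.png

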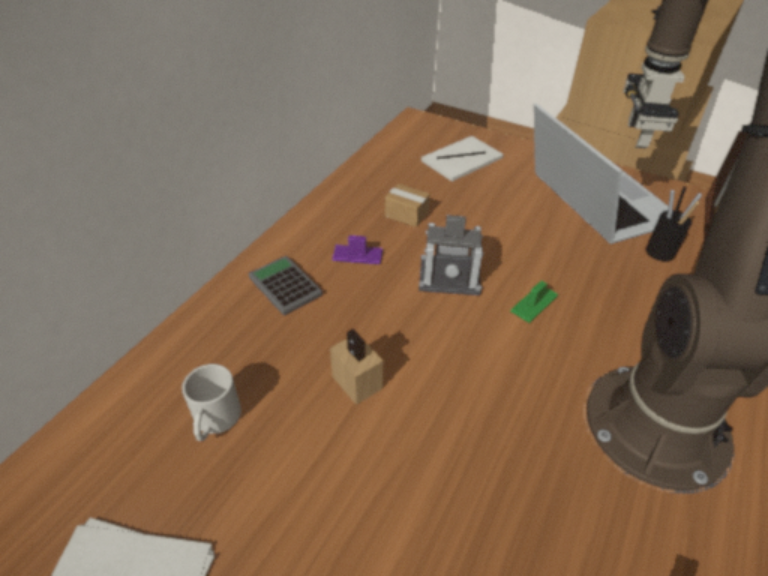

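View pics/top0.png

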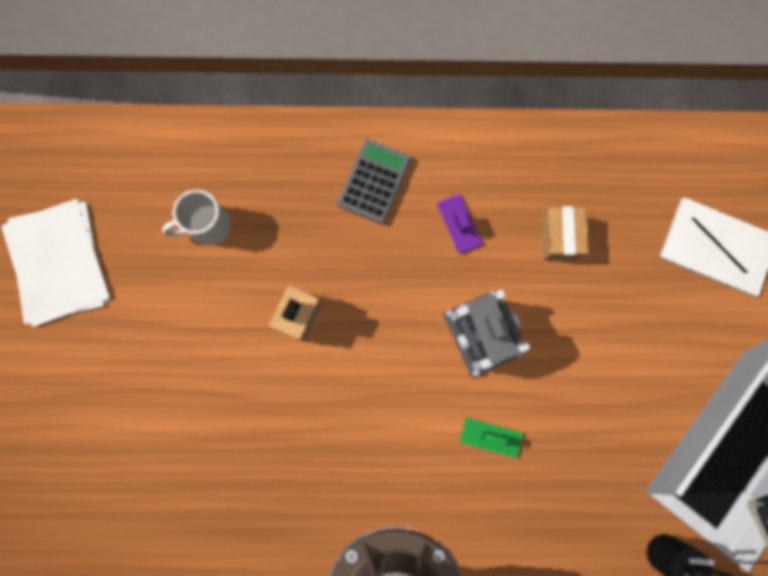

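View pics/wrist0.png

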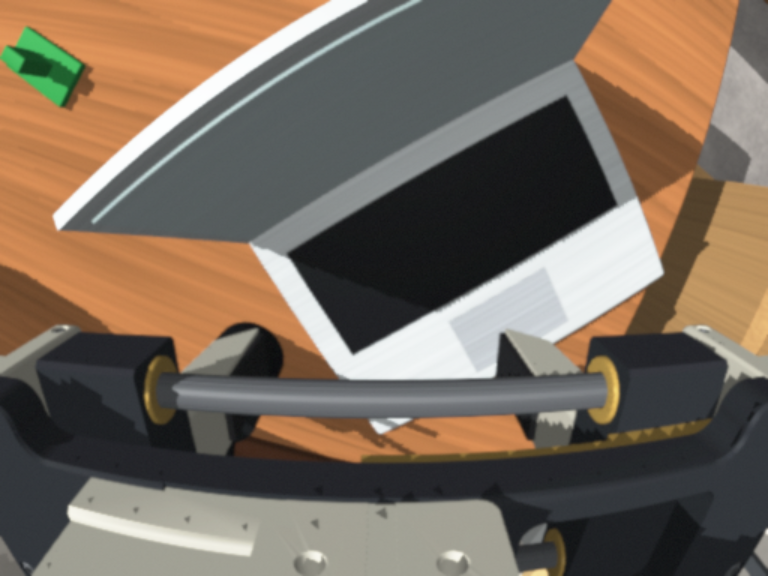

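```bash
python3 - <<'E'
from h import *
im,_,_=load('top0'); a=im[180:260,285:365]; b=im[180:240,170:250]
cv2.imwrite('pics/z1.png',np.hstack([cv2.resize(x[:,:,::-1],(400,400 if x is a else 300),interpolation=cv2.INTER_CUBIC) if x is a else cv2.copyMakeBorder(cv2.resize(x[:,:,::-1],(400,300),interpolation=cv2.INTER_CUBIC),0,100,0,0,cv2.BORDER_CONSTANT) for x in(a,b)]))
im,_,_=load('side0'); a=im[135:205,270:330]; b=im[210:270,210:270]
cv2.imwrite('pics/z2.png',np.hstack([cv2.resize(a[:,:,::-1],(390,455),interpolation=cv2.INTER_CUBIC),cv2.copyMakeBorder(cv2.resize(b[:,:,::-1],(390,390),interpolation=cv2.INTER_CUBIC),0,65,0,0,cv2.BORDER_CONSTANT)]))
E
```

```text
(no output)
```

View pics/z1.png

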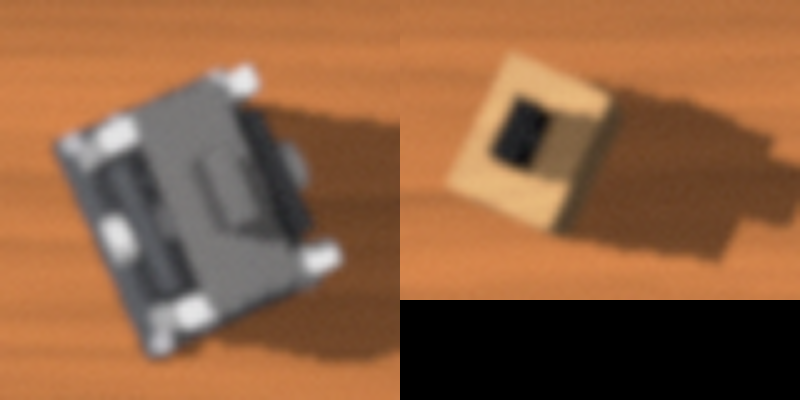

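View pics/z2.png

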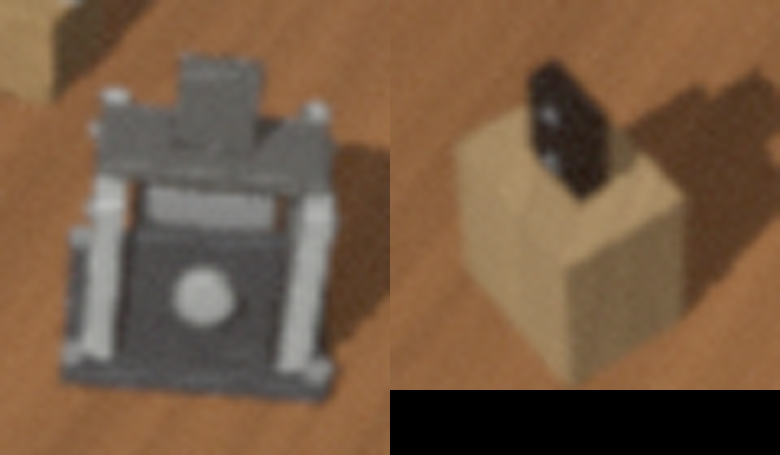

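```bash
python3 - <<'E'
from h import *
f=lambda u,v,z:onz('top0',285+u/5,180+v/5,z)
W=[f(u,v,.115) for u,v in((118,133),(240,80),(320,258),(192,312))]
W=np.array(W);print('walls',W.round(4),W.mean(0),[np.linalg.norm(W[i]-W[(i+1)%4]) for i in range(4)])
d=(W[0]+W[1]-W[2]-W[3]);print('xdir ang',np.degrees(np.arctan2(d[1],d[0])));d=W[0]+W[3]-W[1]-W[2];print('ydir',np.degrees(np.arctan2(d[1],d[0])))
F=np.array([f(u,v,.171) for u,v in((193,160),(217,147),(258,215),(235,228))]);print('fin',F.mean(0),[np.linalg.norm(F[i]-F[(i+1)%4]) for i in range(4)])
B=[onz('top0',170+u/5,180+v/5,.085) for u,v in((113,52),(214,97),(157,230),(46,183))]
B=np.array(B);print('block',B.mean(0),[np.linalg.norm(B[i]-B[(i+1)%4]) for i in range(4)])
d=(B[1]-B[0]+B[2]-B[3]);print('ang',np.degrees(np.arctan2(d[1],d[0])));d=B[0]-B[3]+B[1]-B[2];print('ang long',np.degrees(np.arctan2(d[1],d[0])))
H=np.array([onz('top0',170+u/5,180+v/5,.135) for u,v in((120,97),(152,108),(128,170),(92,155))]);print('handle',H.mean(0),[np.linalg.norm(H[i]-H[(i+1)%4]) for i in range(4)])
d=H[0]-H[3]+H[1]-H[2];print(np.degrees(np.arctan2(d[1],d[0])))
# side-view checks
print('side fin top ctr proj',proj('side0',F.mean(0)),'handle',proj('side0',H.mean(0)),'mouth115',proj('side0',W.mean(0)))
print('side pix fin top',270+220/6.5,135+58/6.5,'handle',210+570/6.5,210+90/6.5)
from scipy.spatial.transform import Rotation as R
print(R.from_rotvec(arm.observe()['ee_rot']).as_matrix().round(3))
for n,u,v in(('green',492,438),('purple',460,223),('carton',566,232),('calc',375,182),('mug',203,215)): print(n,onz('top0',u/1.5,v/1.5,.03))
E
```

```text
walls [[ 0.5166 -0.1151  0.115 ]
 [ 0.5453 -0.1801  0.115 ]
 [ 0.4514 -0.2202  0.115 ]
 [ 0.423  -0.1526  0.115 ]] [ 0.4840455  -0.16699223  0.115     ] [np.float64(0.0711192063053924), np.float64(0.10205912616696934), np.float64(0.07337334950798681), np.float64(0.1008565880860227)]
xdir ang 22.46785537916236
ydir 113.28046605445317
fin [ 0.48293995 -0.16104576  0.171     ] [np.float64(0.013798043322094923), np.float64(0.03921222948028031), np.float64(0.013300596482864347), np.float64(0.03942259022362897)]
block [0.51437758 0.18394131 0.085     ] [np.float64(0.06035625019557658), np.float64(0.07776372832385302), np.float64(0.06513372401536646), np.float64(0.07915027174433999)]
ang -113.09105081665447
ang long -23.612493832689015
handle [0.5126174 0.1816082 0.135    ] [np.float64(0.017550500406008623), np.float64(0.03416686797877505), np.float64(0.020167580843651275), np.float64(0.03306022861151281)]
-21.81857207748253
side fin top ctr proj (np.float64(304.2720360602923), np.float64(145.27883555826793)) handle (np.float64(238.90062877597865), np.float64(222.82525591841016)) mouth115 (np.float64(302.9747243055644), np.float64(158.16676042879652))
side pix fin top 303.84615384615387 143.92307692307693 handle 297.6923076923077 223.84615384615384
[[ 0.933  0.359 -0.001]
 [ 0.359 -0.933  0.001]
 [-0.    -0.001 -1.   ]]
green [ 0.28922364 -0.17722167  0.03      ]
purple [ 0.69634199 -0.12270243  0.03      ]
carton [ 0.68018434 -0.32849602  0.03      ]
calc [0.77721952 0.04270508 0.03      ]
mug [0.7078942  0.37376195 0.03      ]
```

```bash
python3 -m crank '[[1,0,0,0.1,0],[1,0,0,0.1,0.028],[1,0.05,0.08,0.02,0],[1,0.05,0.08,0,0],[1,0.05,0.08,0,0],[1,0.05,0.08,0,0],[1,0.05,0.08,0,0],[1,0.05,0.08,0,0]]' 20
python3 -m crank '[[1,0.05,0.08,0,0],[1,0.05,0.08,0,0],[1,0.05,0.08,0,0],[1,0.05,0.08,0,0],[1,0.05,0.08,0,0],[1,0.05,0.08,0,0],[1,0.04,0.05,0,0],[1,0,0,0,0]]'
```

```text
clock: 0.82
position: [0.3452, -0.3894, 0.3317]
ee_rot: [-3.08, -0.619, 0.0]
force: [0.6, -1.1, -0.0]
width: 1.003
clock: 1.48
position: [0.4836, -0.1731, 0.3316]
ee_rot: [-3.075, -0.632, -0.003]
force: [-0.4, -0.6, 0.2]
width: 0.999
```

```bash
python3 - <<'E'
from h import *
from scipy.spatial.transform import Rotation as R
s=arm.observe();print(s['position'],s['force'],R.from_rotvec(s['ee_rot']).as_matrix().round(3).tolist());shot('wrist','w1')
print(proj('w1',[.484,-.164,.171],True),proj('w1',[.484,-.167,.1],True))
E
```

```text
[ 0.48359215 -0.17314461  0.33163704] [-0.36718781 -0.63733595  0.18987933] [[0.919, 0.394, 0.001], [0.394, -0.919, 0.003], [0.002, -0.002, -1.0]]
(np.float64(246.88521924001265), np.float64(174.60671617105103)) (np.float64(250.48177579504886), np.float64(163.44038234570016))
```

View pics/w1.png

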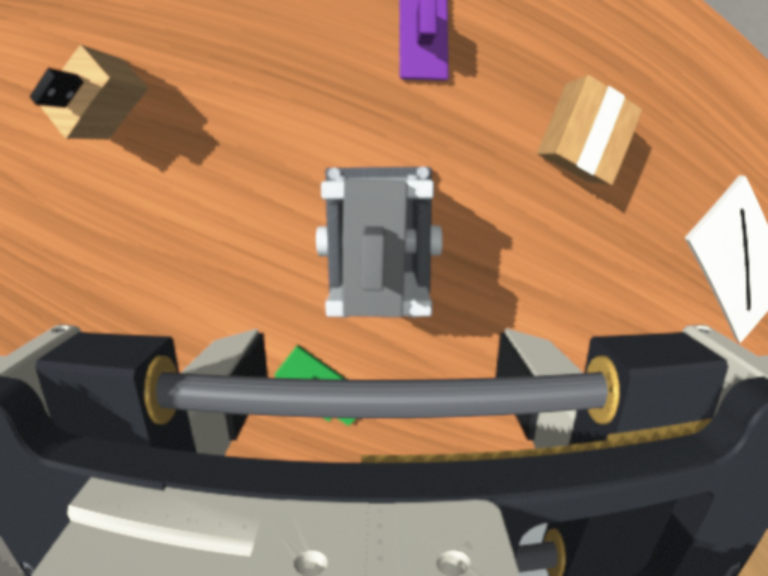

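```bash
python3 - <<'E'
from h import *
im,_,_=load('w1'); a=im[100:220,200:310]
cv2.imwrite('pics/z3.png',cv2.resize(a[:,:,::-1],None,fx=5,fy=5,interpolation=cv2.INTER_CUBIC))
E
```

```text
(no output)
```

View pics/z3.png

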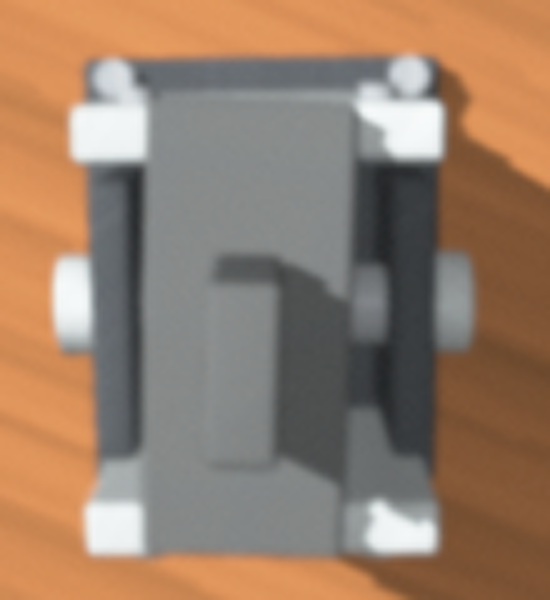

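```bash
python3 - <<'E'
from h import *
def q(P,z):
    P=np.array([onz('w1',200+u/5,100+v/5,z,True) for u,v in P])
    e=[np.linalg.norm(P[i]-P[(i+1)%4]) for i in range(4)]
    x=P[0]+P[1]-P[2]-P[3];y=P[0]+P[3]-P[1]-P[2]
    print(P.mean(0).round(4),np.round(e,4),np.degrees(np.arctan2(x[1],x[0])),np.degrees(np.arctan2(y[1],y[0]))-90)
q([(208,283),(279,283),(276,466),(212,466)],.171)
q([(72,103),(443,103),(440,552),(87,554)],.115)
q([(148,95),(356,97),(342,551),(145,551)],.125)
E
```

```text
[ 0.4842 -0.166   0.171 ] [0.0146 0.0392 0.0136 0.0392] 23.21116900447794 23.288708221321727
[ 0.4835 -0.1695  0.115 ] [0.0892 0.1136 0.0907 0.1144] 23.96832539604183 23.46482521271497
[ 0.485  -0.1656  0.125 ] [0.0484 0.1113 0.049  0.1119] 22.057354793749194 23.014992956334865
```

```bash
python3 -m crank '[[1,0.002,0.02,-0.08,0],[1,0,0,-0.1,0],[1,0,0,-0.1,0],[1,0,0,-0.09,0],[1,0,0,-0.05,0],[1,0,0,-0.03,0],[1,0,0,0,0],[1,0,0,0,0]]' 20
```

```text
clock: 2.2
position: [0.4807, -0.1722, 0.1515]
ee_rot: [-3.08, -0.617, 0.002]
force: [0.6, -1.4, 0.1]
width: 1.002
```

```bash
python3 -m crank '[[1,0,0,0,0],[1,0,0,0,0],[1,0,0,0,0],[1,0,0,0,0],[1,0,0,0,0],[1,0,0,0,0],[1,0,0,0,0],[1,0,0,0,0]]' 20
python3 -c "
from h import *
print(arm.observe())
shot('wrist','w2')"
```

```text
clock: 2.87
position: [0.4815, -0.1712, 0.1518]
ee_rot: [3.08, 0.62, -0.0]
force: [-0.4, 0.4, 0.6]
width: 0.997
{'clock': 2.8667, 'joints': array([ 0.43362344,  0.3708935 , -0.25328778,  1.94406802,  0.12222814,
        0.8411553 , -1.05845129]), 'dq': array([ 1.21507597e-04, -1.01391875e-04, -3.27449366e-04,  1.31246466e-03,
       -3.72709372e-05, -1.13618934e-03, -2.64170443e-03]), 'joint_efforts': array([ 9.16202611e-03, -5.55204070e+01, -2.42821164e+00, -2.58012682e+01,
       -4.08283062e-02, -5.01801318e-02,  7.90733302e-04]), 'position': array([ 0.48150837, -0.17118348,  0.15177831]), 'ee_rot': array([ 3.07979615e+00,  6.19731880e-01, -4.80354827e-06]), 'force': array([-0.38369411,  0.44253791,  0.5550779 ]), 'ft_torque': array([ 0.01263219,  0.02556517, -0.00114322]), 'width': 0.9972247557477142}
```

View pics/w2.png

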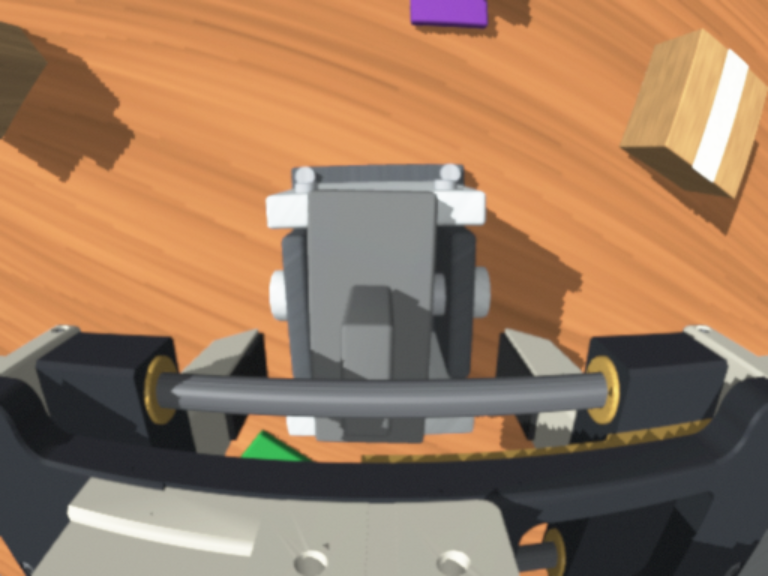

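```bash
python3 -m crank '[[1,0.008,0.015,0,0],[1,0,0,0,0],[1,0,0,0,0],[0,0,0,0,0],[0,0,0,0,0],[0,0,0,0,0],[0,0,0,0,0],[0,0,0,0,0]]' 20
python3 -c "
from h import *
s=arm.observe();print(s['position'],s['force'],s['width']*92)"
```

```text
clock: 3.58
position: [0.4847, -0.1653, 0.1517]
ee_rot: [3.08, 0.619, -0.0]
force: [0.3, -0.0, 0.2]
width: 0.686
[ 0.48466121 -0.1653445   0.15174257] [ 0.30927673 -0.04692708  0.19993156] 63.09470233479949
```

Position now agrees with the measured cap centre; keep closing.

```bash
python3 -m crank '[[0,0,0,0,0],[0,0,0,0,0],[0,0,0,0,0],[0,0,0,0,0],[0,0,0,0,0],[0,0,0,0,0],[0,0,0,0,0],[0,0,0,0,0]]' 20
python3 -m crank '[[0,0,0,0,0],[0,0,0,0,0],[0,0,0,0.02,0],[0,0,0,0.05,0],[0,0,0,0.05,0],[0,0,0,0.05,0],[0,0,0,0.02,0],[0,0,0,0,0]]' 20
python3 -c "
from h import *
s=arm.observe();print(s['position'],s['force'],s['width']*92);shot('wrist','w3')"
```

```text
clock: 4.25
position: [0.4847, -0.1652, 0.1517]
ee_rot: [3.08, 0.62, 0.0]
force: [-0.8, -0.6, -0.3]
width: 0.173
clock: 4.92
position: [0.4859, -0.1655, 0.2299]
ee_rot: [3.078, 0.619, 0.006]
force: [0.4, -0.2, -1.2]
width: 0.173
[ 0.48587629 -0.1654606   0.22990587] [ 0.4038989  -0.23278366 -1.1828489 ] 15.908314080334572
```

View pics/w3.png

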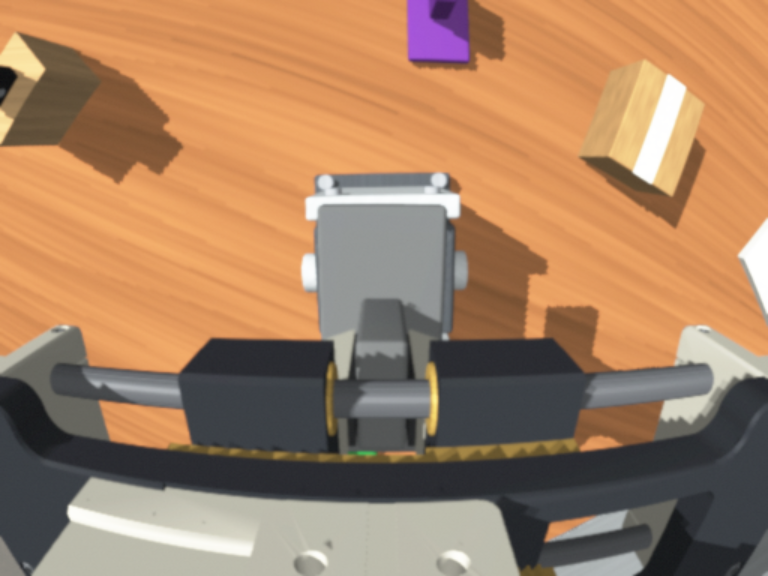

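```bash
python3 -m crank '[[0,-0.02,0.04,0,0],[0,-0.03,0.08,0,0],[0,-0.03,0.08,0,0],[0,-0.03,0.08,0,0],[0,-0.03,0.08,0,0],[0,-0.02,0.06,0,0],[0,-0.005,0.02,0,0],[0,0,0,0,0]]' 20
python3 -m crank '[[0,0,0,-0.04,0],[0,0,0,-0.08,0],[0,0,0,-0.08,0],[0,0,0,-0.08,0],[0,0,0,-0.08,0],[0,0,0,-0.06,0],[0,0,0,-0.02,0],[0,0,0,0,0]]' 20
python3 -c "
from h import *
s=arm.observe();print(s['position'],s['force'],s['width']*92);shot('wrist','w4')"
```

```text
clock: 5.63
position: [0.4176, 0.0127, 0.2269]
ee_rot: [-3.078, -0.626, 0.002]
force: [0.7, -0.5, -1.4]
width: 0.174
clock: 6.3
position: [0.4174, 0.0095, 0.0497]
ee_rot: [-3.08, -0.618, 0.008]
force: [0.2, 0.2, -0.1]
width: 0.174
[0.4173593  0.00954424 0.04973635] [ 0.16017316  0.22029944 -0.06497532] 15.986015100889484
```

View pics/w4.png

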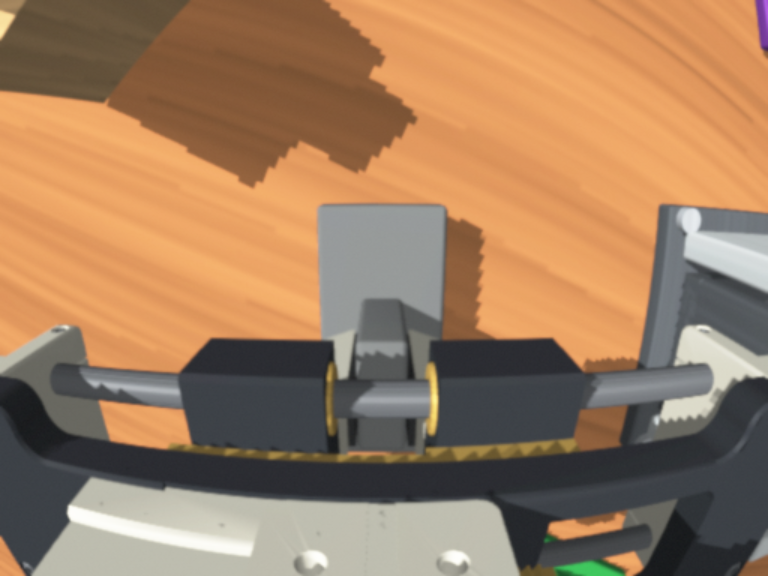

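```bash
python3 -m crank '[[0,0,0,-0.012,0],[0,0,0,-0.01,0],[0,0,0,-0.006,0],[0,0,0,-0.005,0],[0,0,0,-0.003,0],[0,0,0,0,0],[0,0,0,0,0],[0,0,0,0,0]]' 20
```

```text
clock: 7.02
position: [0.4188, 0.0108, 0.0375]
ee_rot: [3.08, 0.62, 0.0]
force: [-0.4, 0.3, -0.4]
width: 0.171
```

```bash
python3 -m crank '[[0,0,0,-0.003,0],[0,0,0,-0.003,0],[0,0,0,0,0],[0,0,0,0,0],[0,0,0,0,0],[0,0,0,0,0],[0,0,0,0,0],[0,0,0,0,0]]' 20
```

```text
clock: 7.68
position: [0.4192, 0.0109, 0.0357]
ee_rot: [3.08, 0.619, 0.002]
force: [-2.7, -0.4, 14.7]
width: 0.171
```

On the counter (14.7 N up). Back off 1 mm and open, then rise.

```bash
python3 -m crank '[[0,0,0,0.002,0],[1,0,0,0,0],[1,0,0,0,0],[1,0,0,0,0],[1,0,0,0,0],[1,0,0,0,0],[1,0,0,0,0],[1,0,0,0,0]]' 20
python3 -m crank '[[1,0,0,0,0],[1,0,0,0,0],[1,0,0,0.05,0],[1,0,0,0.1,0],[1,0,0,0.1,-0.11],[1,0,0,0.1,-0.11],[1,0.01,0.05,0.1,-0.11],[1,0.02,0.05,0.05,-0.11]]' 20
python3 -m crank '[[1,0.03,0.08,0,-0.11],[1,0.03,0.08,0,-0.11],[1,0.03,0.04,0,-0.11],[1,0,0,0,0],[1,0,0,0,0],[1,0,0,0,0],[1,0,0,0,0],[1,0,0,0,0]]' 20
python3 -c "
from h import *
s=arm.observe();print(s['position'],s['force'],s['width']*92);shot('wrist','w5');shot('top','t5')"
```

```text
clock: 8.35
position: [0.4187, 0.0108, 0.0357]
ee_rot: [3.08, 0.62, -0.0]
force: [0.6, 0.5, 0.2]
width: 0.635
clock: 9.02
position: [0.431, 0.049, 0.2371]
ee_rot: [-3.139, 0.113, -0.007]
force: [0.9, 1.4, -0.0]
width: 1.001
clock: 9.68
position: [0.4655, 0.1265, 0.2328]
ee_rot: [3.077, -0.631, -0.0]
force: [0.1, 0.9, 0.1]
width: 0.995
[0.46553855 0.12654703 0.23279146] [0.12450459 0.85706787 0.09380302] 91.5826292176255
```

View pics/w5.png

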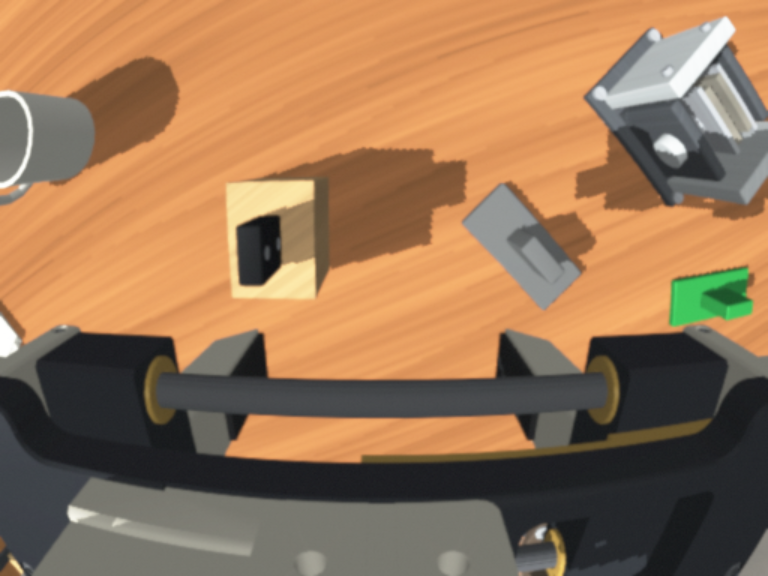

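View pics/t5.png

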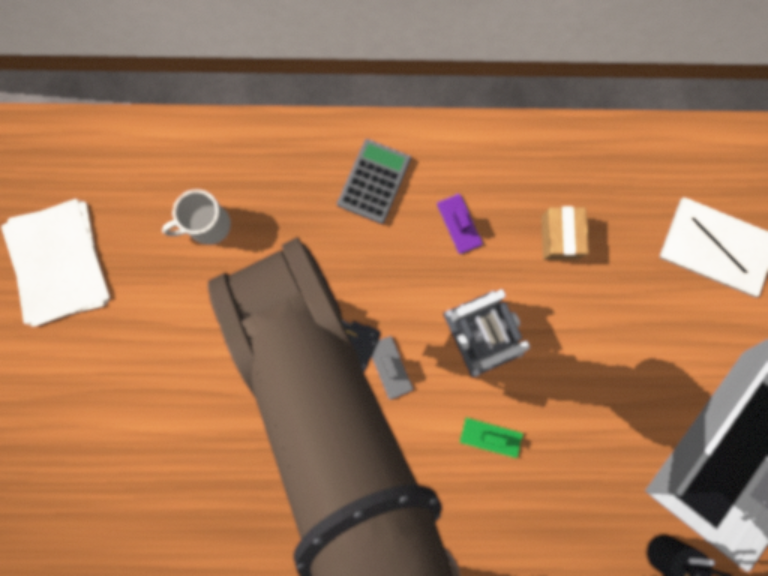

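```bash
python3 - <<'E'
from h import *
im,_,_=load('w5'); a=im[110:210,140:230]
im,_,_=load('t5'); b=im[185:257,288:360]
cv2.imwrite('pics/z5.png',np.hstack([cv2.resize(a[:,:,::-1],(450,500),interpolation=cv2.INTER_CUBIC),cv2.copyMakeBorder(cv2.resize(b[:,:,::-1],(340,340),interpolation=cv2.INTER_CUBIC),0,160,0,0,cv2.BORDER_CONSTANT)]))
E
```

```text
(no output)
```

View pics/z5.png

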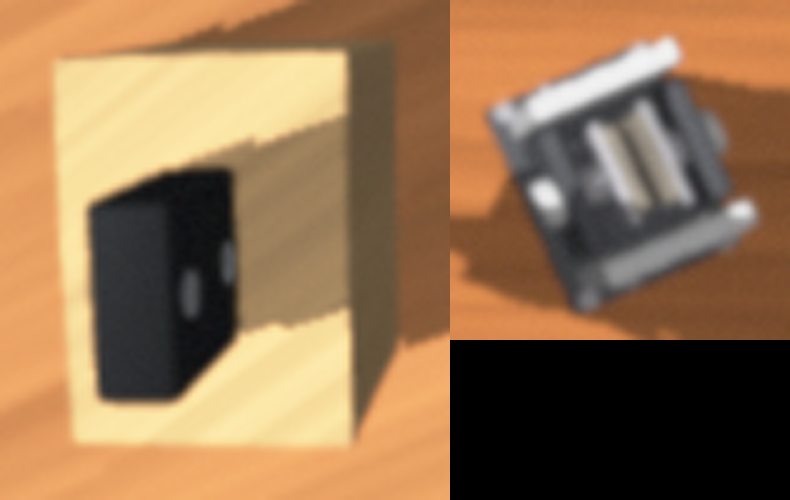

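```bash
python3 - <<'E'
from h import *
def q(P,z):
    P=np.array([onz('w5',140+u/5,110+v/5,z,True) for u,v in P])
    e=[np.linalg.norm(P[i]-P[(i+1)%4]) for i in range(4)]
    x=P[0]+P[1]-P[2]-P[3];y=P[0]+P[3]-P[1]-P[2]
    print(P.mean(0).round(4),np.round(e,4),np.degrees(np.arctan2(x[1],x[0])),np.degrees(np.arctan2(y[1],y[0]))-90)
q([(90,207),(166,207),(178,402),(100,402)],.135)
q([(54,60),(348,48),(352,445),(72,442)],.085)
E
```

```text
[0.5138 0.1858 0.135 ] [0.0135 0.0337 0.0142 0.034 ] -23.71229647119919 -23.826602443941326
[0.5141 0.1859 0.085 ] [0.0606 0.0807 0.0607 0.0802] -24.327033123407357 -23.2485442925382
```

```bash
python3 -m crank '[[1,0.03,0.04,0,-0.005],[1,0.05,0.06,0,0],[1,0.03,0.04,0,0],[1,0.01,0.008,0,0],[1,0,0,-0.05,0],[1,0,0,-0.05,0],[1,0,0,0,0],[1,0,0,0,0]]' 20
python3 -c "
from h import *
s=arm.observe();print(s['position'],s['ee_rot'],s['width']*92)"
```

```text
clock: 10.45
position: [0.5131, 0.1859, 0.1924]
ee_rot: [3.074, -0.638, -0.003]
force: [1.4, -0.1, 0.0]
width: 1.0
[0.51309301 0.18592436 0.19236145] [ 3.07432542 -0.63834973 -0.00321691] 92.01859590310872
```

```bash
python3 -m crank '[[1,0.002,0,-0.04,0],[1,0,0,-0.06,0],[1,0,0,-0.06,0],[1,0,0,-0.04,0],[1,0,0,-0.01,0],[1,0,0,0,0],[1,0,0,0,0],[1,0,0,0,0]]' 40
python3 -c "
from h import *
s=arm.observe();print(s['position'],s['ee_rot'],s['force']);shot('wrist','w6')"
```

```text
clock: 11.12
position: [0.5157, 0.1874, 0.1106]
ee_rot: [-3.075, 0.638, -0.003]
force: [-0.1, -0.2, 0.7]
width: 1.0
[0.51571355 0.18737456 0.11055872] [-3.07470638  0.63805801 -0.00330795] [-0.05174605 -0.16702753  0.69178834]
```

View pics/w6.png

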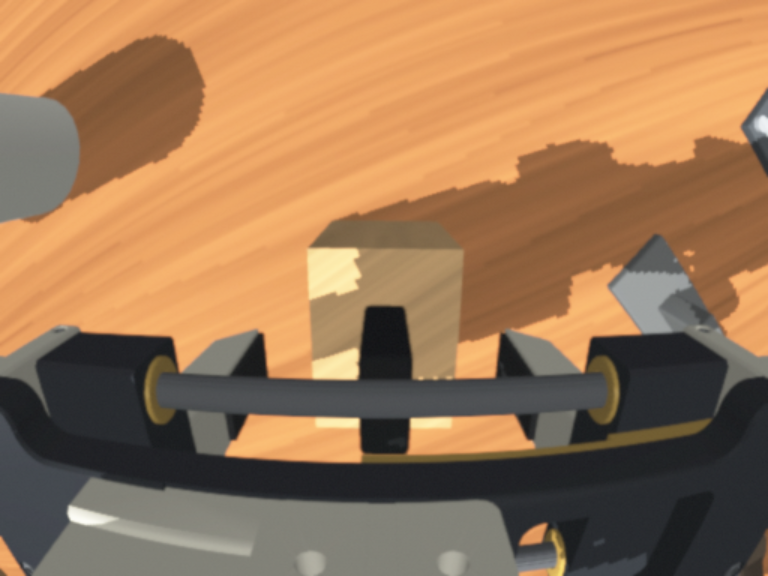

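```bash
python3 -m crank '[[1,-0.004,-0.004,-0.005,0],[1,0,0,0,0],[0,0,0,0,0],[0,0,0,0,0],[0,0,0,0,0],[0,0,0,0,0],[0,0,0,0,0],[0,0,0,0,0]]' 40
python3 -m crank '[[0,0,0,0,0],[0,0,0,0,0],[0,0,0,0,0],[0,0,0,0,0],[0,0,0,0,0],[0,0,0,0,0],[0,0,0,0,0],[0,0,0,0,0]]' 40
python3 -c "
from h import *
s=arm.observe();print(s['position'],s['ee_rot'],s['force'],s['width']*92)"
```

```text
clock: 11.83
position: [0.5131, 0.1854, 0.1069]
ee_rot: [3.076, -0.638, -0.0]
force: [-0.3, -0.5, -0.6]
width: 0.615
clock: 12.5
position: [0.5131, 0.1854, 0.1069]
ee_rot: [-3.076, 0.638, -0.0]
force: [0.4, 0.5, 0.7]
width: 0.17
[0.51311468 0.18541422 0.10688498] [-3.07605972e+00  6.38106703e-01 -9.53105546e-06] [0.39613873 0.47595462 0.68638588] 15.684119193740559
```

```bash
python3 -m crank '[[0,0,0,0.02,0],[0,0,0,0.05,0],[0,0,0,0.06,0],[0,0,0,0.07,0],[0,0,0,0.07,0],[0,0,0,0.07,0],[0,0,0,0.05,0],[0,0,0,0.01,0]]' 40
python3 -m crank '[[0,0,0,0,0.1],[0,0,0,0,0.11],[0,0,0,0,0.11],[0,0,0,0,0.11],[0,0,0,0,0.11],[0,0,0,0,0.11],[0,0,0,0,0.11],[0,0,0,0,0.02]]' 40
python3 -c "
from h import *
s=arm.observe();print(s['position'],s['ee_rot'],s['force'],s['width']*92,s['joints'])"
```

```text
clock: 13.17
position: [0.5144, 0.1862, 0.2713]
ee_rot: [-3.073, 0.637, -0.008]
force: [1.4, -0.4, 0.2]
width: 0.169
clock: 13.83
position: [0.5127, 0.185, 0.2663]
ee_rot: [3.074, 0.645, -0.002]
force: [0.6, -0.3, -1.7]
width: 0.178
[0.5126584  0.1850072  0.26631882] [ 3.07446571e+00  6.44577390e-01 -2.03733563e-03] [ 0.59392178 -0.33162619 -1.72273071] 16.412547746811555 [-0.061714    0.33625859 -0.5032642   1.70388563  0.17524654  1.14771936
 -1.77126302]
```

```bash
python3 -m crank '[[0,-0.01,-0.04,0.02,-0.005],[0,-0.02,-0.07,0.03,0],[0,-0.03,-0.08,0.03,0],[0,-0.03,-0.09,0,0],[0,-0.03,-0.09,0,0],[0,-0.03,-0.09,0,0],[0,-0.03,-0.09,0,0],[0,-0.03,-0.09,0,0]]' 40
python3 -m crank '[[0,-0.03,-0.09,0,0],[0,-0.03,-0.09,0,0],[0,-0.03,-0.08,0,0],[0,-0.01,-0.06,0,0],[0,-0.002,-0.03,0,0],[0,0,0,0,0],[0,0,0,0,0],[0,0,0,0,0]]' 40
python3 - <<'E'
from h import *
s=arm.observe();print(s['position'],s['ee_rot'],s['force'],s['width']*92)
shot('wrist','w7');print(proj('w7',[.484,-.168,.1],True))
im,_,_=load('w7')
u,v=map(int,proj('w7',[.484,-.168,.1],True))
a=im[max(v-55,0):v+55,u-65:u+65];print(u-65,max(v-55,0))
cv2.imwrite('pics/z7.png',cv2.resize(a[:,:,::-1],None,fx=5,fy=5,interpolation=cv2.INTER_CUBIC))
E
```

```text
clock: 14.5
position: [0.4278, -0.0722, 0.2988]
ee_rot: [3.079, 0.623, -0.0]
force: [1.3, -0.8, 0.8]
width: 0.171
clock: 15.17
position: [0.3884, -0.2095, 0.2987]
ee_rot: [-3.078, -0.628, 0.0]
force: [0.2, -0.7, -1.0]
width: 0.172
[ 0.38841845 -0.20947425  0.29869065] [-3.07756381e+00 -6.27578554e-01  2.46002197e-04] [ 0.24620104 -0.68824854 -0.99601326] 15.817747193985358
(np.float64(254.04450760035922), np.float64(80.48294775270135))
189 25
```

View pics/w7.png

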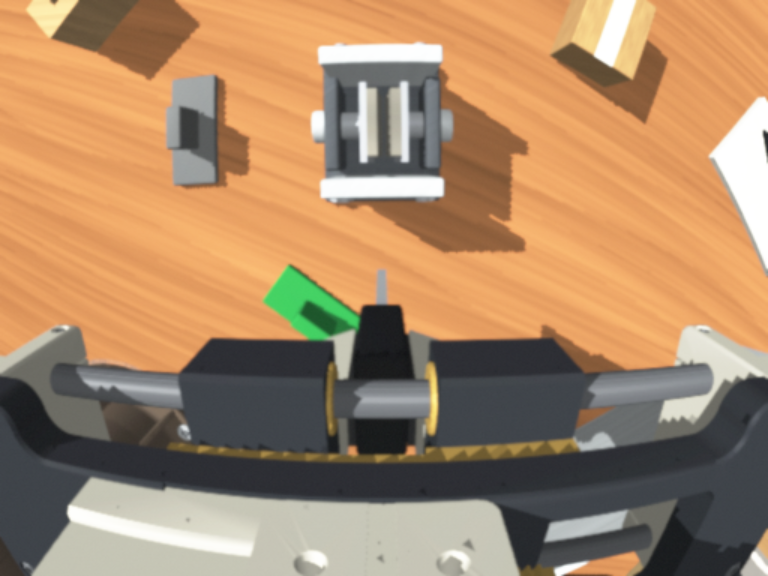

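View pics/z7.png

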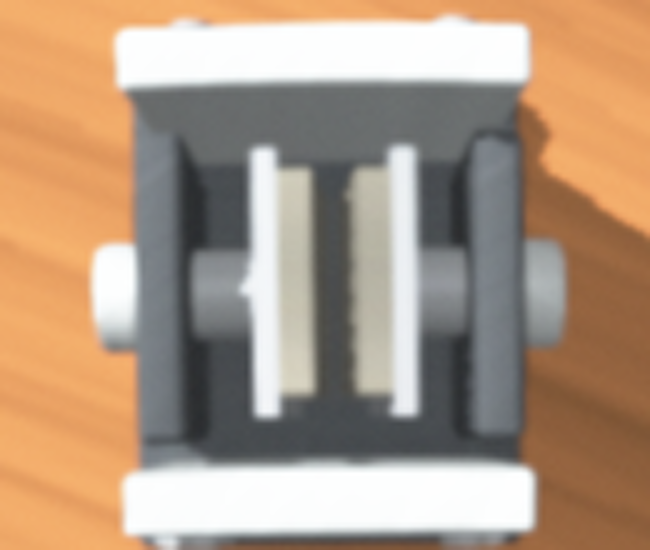

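```bash
python3 - <<'E'
from h import *
im,_,_=load('w7')
cv2.imwrite('pics/z8.png',cv2.resize(im[165:215,220:290,::-1],None,fx=8,fy=8,interpolation=cv2.INTER_CUBIC))
def q(P,z):
    P=np.array([onz('w7',189+u/5,25+v/5,z,True) for u,v in P])
    e=[np.linalg.norm(P[i]-P[(i+1)%4]) for i in range(4)]
    x=P[0]+P[1]-P[2]-P[3];y=P[0]+P[3]-P[1]-P[2]
    print(P.mean(0).round(4),np.round(e,4),np.degrees(np.arctan2(x[1],x[0])),np.degrees(np.arctan2(y[1],y[0]))-90)
print('gap');q([(313,168),(351,168),(354,393),(317,393)],.1)
print('plates');q([(250,148),(416,147),(419,415),(254,417)],.1)
print('walls');q([(116,28),(528,26),(535,530),(124,533)],.115)
t=onz('w7',254,180,.197,True);print(t)
g=im[120,:].astype(int)
r=im[25+56,189+45:189+90].astype(int).sum(1);print(list(zip(range(234,279),r)))
E
```

```text
gap
[ 0.4843 -0.17    0.1   ] [0.0085 0.0521 0.0084 0.0521] 23.99679581369492 23.190750918304502
plates
[ 0.4843 -0.1702  0.1   ] [0.0374 0.0621 0.0373 0.0624] 23.857693291090442 23.73303338845237
walls
[ 0.4839 -0.1682  0.115 ] [0.0896 0.1131 0.0902 0.1134] 23.95456852950319 23.463932157966923
[ 0.39944098 -0.20417005  0.197     ]
[(234, np.int64(461)), (235, np.int64(460)), (236, np.int64(478)), (237, np.int64(561)), (238, np.int64(682)), (239, np.int64(728)), (240, np.int64(735)), (241, np.int64(737)), (242, np.int64(736)), (243, np.int64(723)), (244, np.int64(658)), (245, np.int64(578)), (246, np.int64(561)), (247, np.int64(562)), (248, np.int64(560)), (249, np.int64(554)), (250, np.int64(512)), (251, np.int64(396)), (252, np.int64(269)), (253, np.int64(226)), (254, np.int64(227)), (255, np.int64(228)), (256, np.int64(228)), (257, np.int64(231)), (258, np.int64(271)), (259, np.int64(389)), (260, np.int64(467)), (261, np.int64(510)), (262, np.int64(525)), (263, np.int64(526)), (264, np.int64(528)), (265, np.int64(533)), (266, np.int64(538)), (267, np.int64(614)), (268, np.int64(698)), (269, np.int64(718)), (270, np.int64(713)), (271, np.int64(687)), (272, np.int64(588)), (273, np.int64(485)), (274, np.int64(456)), (275, np.int64(456)), (276, np.int64(454)), (277, np.int64(456)), (278, np.int64(457))]
```

View pics/z8.png

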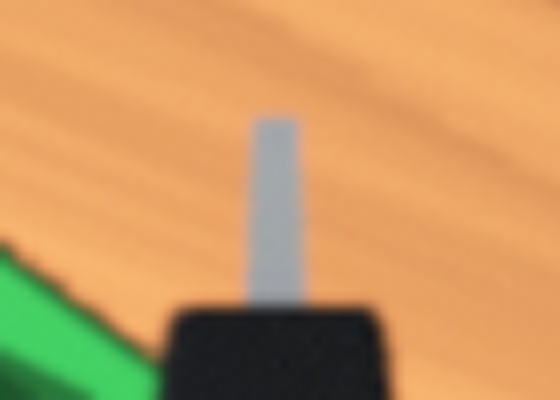

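```bash
python3 -m crank '[[0,0.03,0.01,0,0.008],[0,0.06,0.026,0,0],[0,0.07,0.028,0,0],[0,0.05,0.02,0,0],[0,0.03,0.0135,0,0],[0,0,0,0,0],[0,0,0,0,0],[0,0,0,0,0]]' 40
python3 -m crank '[[0,0,0,-0.03,0],[0,0,0,-0.05,0],[0,0,0,-0.05,0],[0,0,0,-0.04,0],[0,0,0,-0.02,0],[0,0,0,0,0],[0,0,0,0,0],[0,0,0,0,0]]' 40
python3 -m crank '[[0,0,0,0,0],[0,0,0,0,0],[0,0,0,0,0],[0,0,0,0,0],[0,0,0,0,0],[0,0,0,0,0],[0,0,0,0,0],[0,0,0,0,0]]' 40
python3 -c "
from h import *
s=arm.observe();print(s['position'],s['ee_rot'],s['force'],s['width']*92);shot('wrist','w9');s=arm.observe();print(s['position'])"
```

```text
clock: 15.88
position: [0.4835, -0.1718, 0.2987]
ee_rot: [3.076, 0.64, -0.002]
force: [-0.5, -0.1, -0.8]
width: 0.17
clock: 16.55
position: [0.4847, -0.172, 0.224]
ee_rot: [3.075, 0.64, 0.002]
force: [0.0, 0.1, -1.0]
width: 0.17
clock: 17.22
position: [0.4843, -0.1716, 0.2229]
ee_rot: [3.076, 0.641, 0.0]
force: [0.7, -0.6, -1.0]
width: 0.171
[ 0.48430704 -0.17163585  0.22287124] [3.07552189e+00 6.40728039e-01 1.13441399e-05] [ 0.70610848 -0.58385746 -0.95116733] 15.72107556375139
[ 0.48429429 -0.1715981   0.22284593]
```

View pics/w9.png

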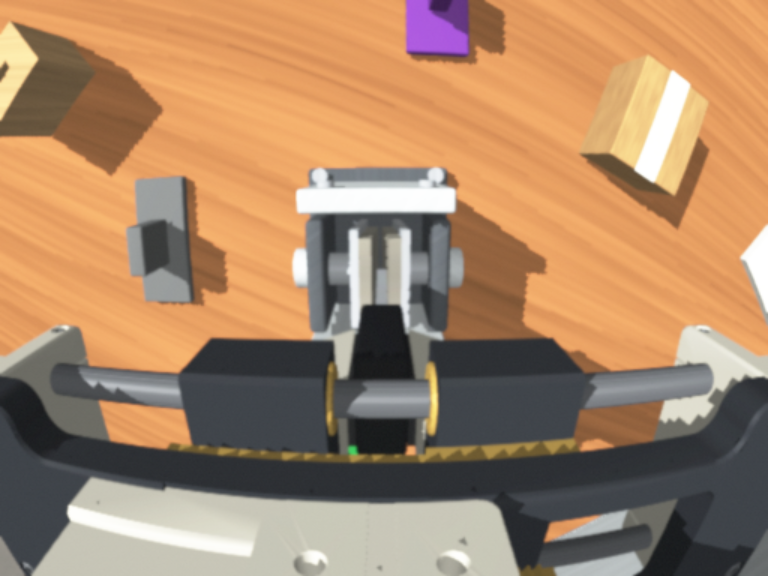

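```bash
python3 - <<'E'
from h import *
im,_,_=load('w9')
cv2.imwrite('pics/z9.png',cv2.resize(im[140:212,215:295,::-1],None,fx=8,fy=8,interpolation=cv2.INTER_CUBIC))
E
```

```text
(no output)
```

View pics/z9.png

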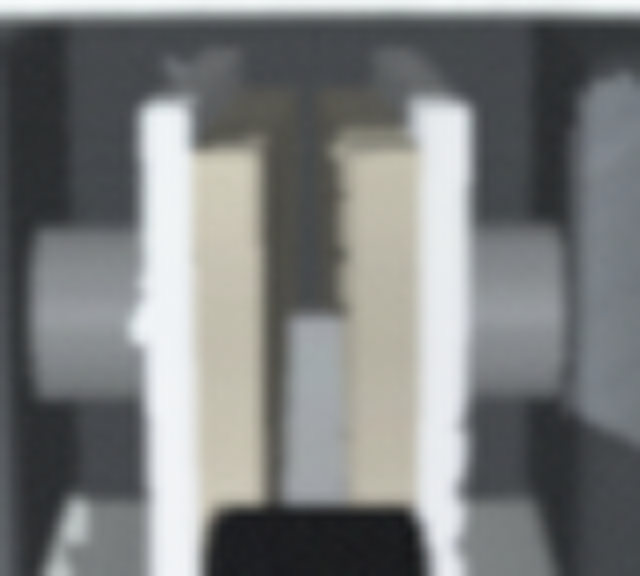

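```bash
python3 - <<'E'
from h import *
n=np.array([-.398,.917,0])
p=lambda u,v,z:onz('w9',215+u/8,140+v/8,z,True)
L,Rr=p(264,320,.1),p(341,320,.1);print('gap',(Rr-L)@n)
a,b=p(287,318,.1215),p(343,318,.1215);print('blade w',(b-a)@n,'tip fwd edge',(a+b)/2,'gapc',(L+Rr)/2)
print('lateral blade-gap',((a+b)/2-(L+Rr)/2)@n)
print('tip-tcp lateral',((a+b)/2-arm.observe()['position'])@n)
print('pad ends far', p(228,148,.1),'tip x fwd',((a+b)/2-arm.observe()['position'])@np.array([.917,.398,0]))
E
```

```text
gap -0.00881127931357047
blade w -0.005885779763506726 tip fwd edge [ 0.49570147 -0.16644129  0.1215    ] gapc [ 0.49013092 -0.16733303  0.1       ]
lateral blade-gap -0.0013993582796597167
tip-tcp lateral 0.0001887401392792372
pad ends far [ 0.50506939 -0.15166689  0.1       ] tip x fwd 0.012512802554755245
```

```bash
python3 -m crank '[[0,-0.001,0.003,0,0],[0,0,0,0,0],[0,0,0,-0.01,0],[0,0,0,-0.02,0],[0,0,0,-0.02,0],[0,0,0,-0.02,0],[0,0,0,-0.01,0],[0,0,0,0,0]]' 40
python3 -c "
from h import *
s=arm.observe();print(s['position'],s['ee_rot'],s['force'],s['width']*92);shot('wrist','w10')
im,_,_=load('w10')
cv2.imwrite('pics/z10.png',cv2.resize(im[140:212,215:295,::-1],None,fx=8,fy=8,interpolation=cv2.INTER_CUBIC))"
```

```text
clock: 17.93
position: [0.4831, -0.1703, 0.1894]
ee_rot: [-3.074, -0.641, 0.003]
force: [-0.3, 0.5, -0.1]
width: 0.175
[ 0.48306933 -0.170261    0.18936328] [-3.07438939 -0.64062201  0.00345795] [-0.34527619  0.502641   -0.14953924] 16.11307222438142
```

View pics/z10.png

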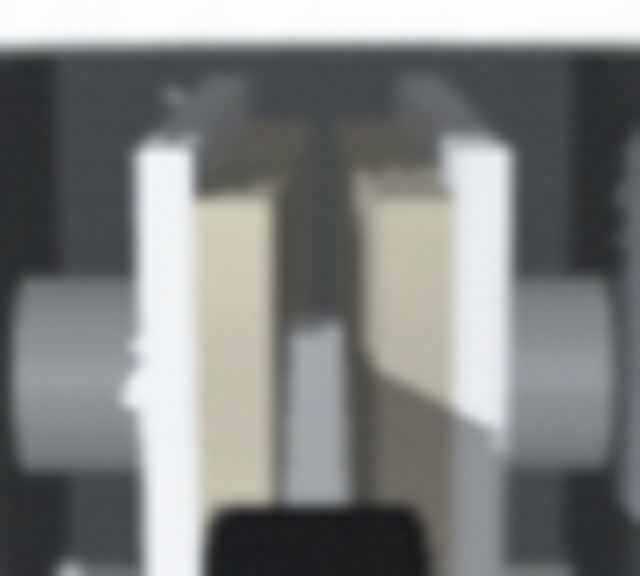

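```bash
python3 -m crank '[[0,0,0,-0.005,0],[0,0,0,-0.005,0],[0,0,0,-0.005,0],[0,0,0,-0.003,0],[0,0,0,0,0],[0,0,0,0,0],[0,0,0,0,0],[0,0,0,0,0]]' 40
python3 -m crank '[[0,0,0,-0.002,0],[0,0,0,-0.002,0],[0,0,0,-0.002,0],[0,0,0,0,0],[0,0,0,0,0],[0,0,0,0,0],[0,0,0,0,0],[0,0,0,0,0]]' 40
```

```text
clock: 18.65
position: [0.484, -0.1704, 0.1838]
ee_rot: [3.075, 0.641, 0.0]
force: [-0.8, -1.1, -0.5]
width: 0.171
clock: 19.32
position: [0.4839, -0.1704, 0.1813]
ee_rot: [3.075, 0.641, 0.0]
force: [-0.4, -0.3, -1.8]
width: 0.169
```

```bash
python3 -m crank '[[0,0,0,-0.002,0],[0,0,0,-0.002,0],[0,0,0,-0.002,0],[0,0,0,0,0],[0,0,0,0,0],[0,0,0,0,0],[0,0,0,0,0],[0,0,0,0,0]]' 40
python3 -m crank '[[0,0,0,-0.002,0],[0,0,0,-0.002,0],[0,0,0,0,0],[0,0,0,0,0],[0,0,0,0,0],[0,0,0,0,0],[0,0,0,0,0],[0,0,0,0,0]]' 40
```

```text
clock: 19.98
position: [0.4839, -0.1704, 0.1789]
ee_rot: [3.075, 0.641, 0.0]
force: [-0.3, 0.0, 0.3]
width: 0.176
clock: 20.65
position: [0.4839, -0.1704, 0.1773]
ee_rot: [3.075, 0.641, 0.0]
force: [-0.2, -0.8, -1.5]
width: 0.175
```

```bash
python3 -m crank '[[0,0,0,-0.002,0],[0,0,0,-0.002,0],[0,0,0,0,0],[0,0,0,0,0],[0,0,0,0,0],[0,0,0,0,0],[0,0,0,0,0],[0,0,0,0,0]]' 40
python3 -m crank '[[0,0,0,-0.002,0],[0,0,0,-0.002,0],[0,0,0,0,0],[0,0,0,0,0],[0,0,0,0,0],[0,0,0,0,0],[0,0,0,0,0],[0,0,0,0,0]]' 40
```

```text
clock: 21.32
position: [0.4839, -0.1704, 0.1757]
ee_rot: [3.075, 0.641, -0.0]
force: [-0.3, -0.3, -1.1]
width: 0.174
clock: 21.98
position: [0.4839, -0.1704, 0.1741]
ee_rot: [3.075, 0.641, 0.0]
force: [1.1, 0.5, -1.1]
width: 0.17
```

```bash
python3 -m crank '[[0,0,0,-0.002,0],[0,0,0,-0.002,0],[0,0,0,0,0],[0,0,0,0,0],[0,0,0,0,0],[0,0,0,0,0],[0,0,0,0,0],[0,0,0,0,0]]' 40
python3 -m crank '[[0,0,0,-0.002,0],[0,0,0,-0.002,0],[0,0,0,0,0],[0,0,0,0,0],[0,0,0,0,0],[0,0,0,0,0],[0,0,0,0,0],[0,0,0,0,0]]' 40
```

```text
clock: 22.65
position: [0.4839, -0.1704, 0.1725]
ee_rot: [3.075, 0.641, 0.0]
force: [0.2, 0.7, -1.2]
width: 0.175
clock: 23.32
position: [0.4839, -0.1704, 0.1709]
ee_rot: [3.075, 0.641, 0.0]
force: [0.1, 0.4, -0.0]
width: 0.17
```

```bash
python3 -m crank '[[0,0,0,-0.002,0],[0,0,0,-0.002,0],[0,0,0,0,0],[0,0,0,0,0],[0,0,0,0,0],[0,0,0,0,0],[0,0,0,0,0],[0,0,0,0,0]]' 40
cat > favg.py <<'E'
from h import *
F=[]
for i in range(8): arm.get_image('side');F.append(arm.observe()['force'])
s=arm.observe();print(s['clock'],s['position'],np.mean(F,0).round(2),np.std(F,0).round(2),s['width']*92)
E
python3 favg.py
```

```text
clock: 23.98
position: [0.4839, -0.1704, 0.1693]
ee_rot: [3.075, 0.641, 0.0]
force: [0.5, -0.7, -0.4]
width: 0.173
24.3833 [ 0.48391083 -0.17041364  0.1692674 ] [-0.13 -0.21 -0.59] [0.4  0.47 0.38] 16.067351044998972
```

```bash
python3 -m crank '[[0,0,0,-0.002,0],[0,0,0,-0.002,0],[0,0,0,0,0],[0,0,0,0,0],[0,0,0,0,0],[0,0,0,0,0],[0,0,0,0,0],[0,0,0,0,0]]' 40
python3 favg.py
python3 -m crank '[[0,0,0,-0.002,0],[0,0,0,-0.002,0],[0,0,0,0,0],[0,0,0,0,0],[0,0,0,0,0],[0,0,0,0,0],[0,0,0,0,0],[0,0,0,0,0]]' 40
python3 favg.py
```

```text
clock: 25.05
position: [0.4839, -0.1704, 0.1677]
ee_rot: [3.075, 0.641, -0.0]
force: [0.7, -0.5, -0.1]
width: 0.173
25.45 [ 0.48386799 -0.17042231  0.16764648] [ 0.1  -0.29 -0.8 ] [0.43 0.24 0.63] 15.898207577712599
clock: 26.12
position: [0.4839, -0.1704, 0.1661]
ee_rot: [-3.076, -0.641, 0.0]
force: [0.2, -0.1, -1.0]
width: 0.172
26.5167 [ 0.48389087 -0.1704154   0.16606236] [ 0.47 -0.11 -0.97] [0.32 0.47 0.57] 15.90714425505148
```

```bash
python3 -m crank '[[0,0,0,-0.002,0],[0,0,0,-0.002,0],[0,0,0,0,0],[0,0,0,0,0],[0,0,0,0,0],[0,0,0,0,0],[0,0,0,0,0],[0,0,0,0,0]]' 40
python3 favg.py
python3 -c "
from h import *
shot('wrist','w11')
im,_,_=load('w11')
cv2.imwrite('pics/z11.png',cv2.resize(im[130:212,205:305,::-1],None,fx=7,fy=7,interpolation=cv2.INTER_CUBIC))"
```

```text
clock: 27.18
position: [0.4839, -0.1704, 0.1645]
ee_rot: [-3.076, -0.641, -0.0]
force: [0.2, 0.8, -0.8]
width: 0.176
27.5833 [ 0.48392852 -0.17039261  0.1644652 ] [ 0.88  0.7  -1.09] [0.49 0.42 0.61] 15.518692356126953
```

View pics/z11.png

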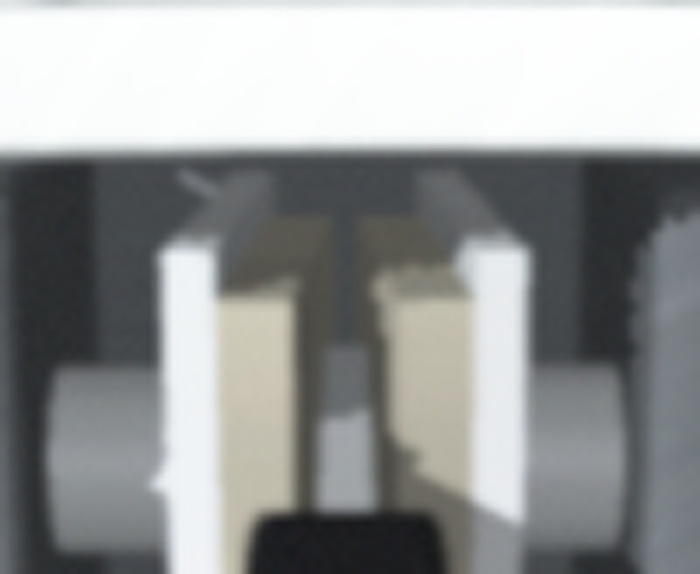

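```bash
python3 -m crank '[[0,0,0,-0.002,0],[0,0,0,-0.002,0],[0,0,0,0,0],[0,0,0,0,0],[0,0,0,0,0],[0,0,0,0,0],[0,0,0,0,0],[0,0,0,0,0]]' 40
python3 favg.py
python3 -m crank '[[0,0,0,-0.002,0],[0,0,0,-0.002,0],[0,0,0,0,0],[0,0,0,0,0],[0,0,0,0,0],[0,0,0,0,0],[0,0,0,0,0],[0,0,0,0,0]]' 40
python3 favg.py
```

```text
clock: 28.3
position: [0.484, -0.1705, 0.1629]
ee_rot: [3.075, 0.641, 0.0]
force: [0.4, -0.1, 1.9]
width: 0.171
28.7 [ 0.483953   -0.1704299   0.16290145] [ 0.78 -0.33  1.15] [0.27 0.53 0.39] 15.872703864050322
clock: 29.37
position: [0.4839, -0.1704, 0.1612]
ee_rot: [3.076, 0.641, 0.0]
force: [0.7, -0.2, 0.7]
width: 0.171
29.7667 [ 0.48386601 -0.17039801  0.16122659] [1.02 0.17 0.44] [0.62 0.51 0.37] 15.716323450702268
```

```bash
python3 -m crank '[[0,0,0,-0.002,0],[0,0,0,-0.001,0],[0,0,0,0,0],[0,0,0,0,0],[0,0,0,0,0],[0,0,0,0,0],[0,0,0,0,0],[0,0,0,0,0]]' 40
python3 favg.py
python3 -m crank '[[0,0,0,-0.002,0],[0,0,0,-0.001,0],[0,0,0,0,0],[0,0,0,0,0],[0,0,0,0,0],[0,0,0,0,0],[0,0,0,0,0],[0,0,0,0,0]]' 40
python3 favg.py
```

```text
clock: 30.43
position: [0.4839, -0.1704, 0.1601]
ee_rot: [3.075, 0.641, 0.0]
force: [-1.0, -0.6, 3.3]
width: 0.171
30.8333 [ 0.48395226 -0.17044029  0.16009919] [-0.15  0.29  4.33] [0.59 0.37 0.52] 16.083423077838166
clock: 31.5
position: [0.4839, -0.1704, 0.1588]
ee_rot: [3.076, 0.641, 0.0]
force: [1.2, 0.2, 1.7]
width: 0.175
31.9 [ 0.48390905 -0.17042935  0.15882181] [ 0.93 -0.11  1.88] [0.67 0.36 0.61] 15.928210996018526
```

```bash
python3 -m crank '[[0,0,0,-0.001,0],[0,0,0,-0.001,0],[0,0,0,0,0],[0,0,0,0,0],[0,0,0,0,0],[0,0,0,0,0],[0,0,0,0,0],[0,0,0,0,0]]' 40
python3 favg.py; python3 favg.py
python3 -c "
from h import *
shot('wrist','w12');shot('side','s12')
im,_,_=load('w12');i2,_,_=load('w11')
cv2.imwrite('pics/z12.png',np.hstack([cv2.resize(x[130:212,205:305,::-1],None,fx=4,fy=4,interpolation=cv2.INTER_CUBIC) for x in(i2,im)]))"
```

```text
clock: 32.57
position: [0.4839, -0.1704, 0.1582]
ee_rot: [3.075, 0.641, 0.0]
force: [-0.5, -0.1, 6.2]
width: 0.173
32.9667 [ 0.48393007 -0.17044356  0.15819352] [0.   0.34 5.19] [0.35 0.63 0.37] 16.184754270624655
33.3667 [ 0.48392052 -0.17045051  0.15815688] [ 0.11 -0.08  4.87] [0.34 0.41 0.43] 15.613803208511387
```

View pics/z12.png

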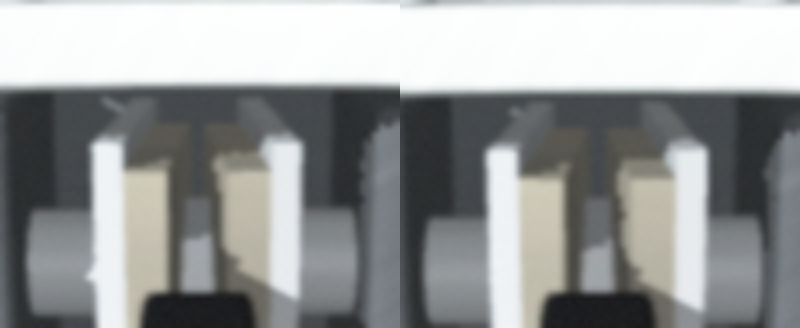

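View pics/s12.png

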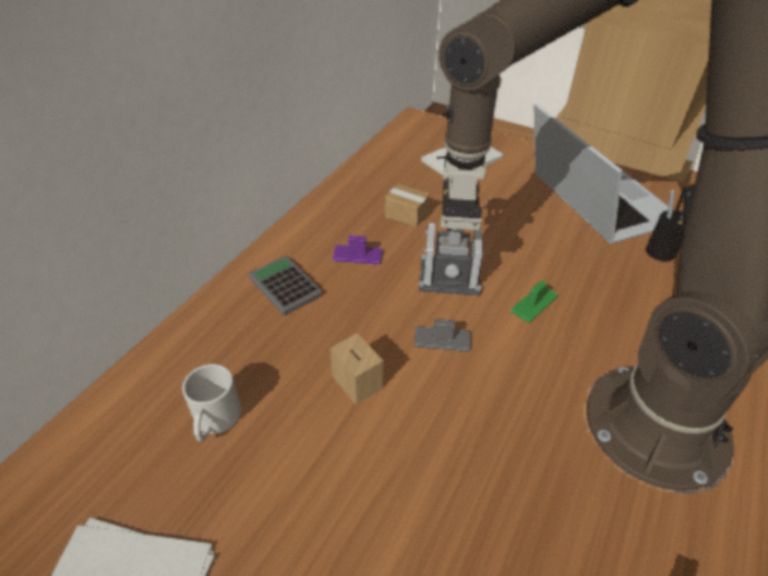

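```bash
python3 -c "
from cell import arm
print(arm.sign_off())
s=arm.observe();print(s['clock'],s['position'],s['force'],s['width'])"
```

```text
the job is handed in; nothing more can be done
None
the job is handed in; nothing more can be done
```

I lifted the grey cap off the caliper and set it down upright on the counter at about (0.42, 0.01), roughly 0.19 m from the caliper. I then drew the feeler blade out of its block, centred it over the gap and slid it down between the pads. The job was handed in at about 33.5 s with the blade still gripped at 40 N.

**Last checks:**
- **Depth:** the tip was about 44 mm below the pads' top edges, worked out from the tool height. The allowed range is 15 to 56 mm.
- **Push:** the wrist read about +5.0 N, averaged over 16 readings. Adding back the blade's weight, that is about 5.9 N of push, slightly over the 5 N target.
- **Pad force:** I could not measure this directly. I estimate about 4 N on each pad (3 to 6 N), from the push and the depth past first touch.
- **Pictures:** the last wrist picture showed the blade between the pads and no slip of the handle in the jaws. The last side picture showed the cap upright on the counter and the mug, calculator and carton where they started.

**Checks that disagreed:**
- **Gap width:** I measured 8.5 to 8.8 mm in the pictures, which predicted first touch at about 24 mm depth. Touch came at about 38 mm, so the real gap must be close to 11 mm.
- **Push readings:** during the last few millimetres the push rose and fell (about 2.0, 1.3, 5.2, 2.8, 5.9 N), probably the blade sticking and slipping on the pads. It was steady over the last two averages before I handed in.

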